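# Fit the bottle frame on the shaker, load it and start it

### The job

Hang the aluminium bottle frame on the shaker's two brass pins so that it lies flat on both grey saddles, then gently stand the two black-capped brown bottles upright on the shaker deck, one in each ring of the frame, either way round. Once both bottles stand there by themselves, push the red-tipped lever all the way over, away from the robot, to start the shaker. Do not tip over the brown bottles on the way, and do not disturb the small things lying and standing around.

Things in the scene. Friction and masses are not known exactly. Their poses are not given: they have to be found in the camera images.
- frame_grip (a point): Mid-point of the orange grip of the loose bottle frame, 33 mm above the underside of its plate; frame axes. The grip, between the two rings, is 40 mm long in x, 12 mm thick in y; its top is 50 mm above the underside. The frame (0.16 kg) starts flat on the worktop, grip up; it may hang on the pins either way round.
- frame_base (a point): Centre of the underside of the frame's aluminium plate, 70 x 174 x 6 mm (x, y, z); frame axes. Two bottle rings (holes 54 mm across) at y = +35 and -35 mm; two pin holes (14 mm across) at y = +74 and -74 mm.
- ring_a (a point): Centre of the frame's ring at its +y side, 3 mm above the plate's underside.
- ring_b (a point): Centre of the frame's ring at its -y side, 3 mm above the plate's underside.
- seat (a point): Point on the fixed white shaker midway between its pins, level with the tops of the two grey saddles (62 mm above the worktop) that carry the plate's ends: the hung frame_base is here. Shaker axes: z up, y from the right pin to the left pin, x away from the robot. Housing 120 mm in x, 255 mm in y (-155 to +100 mm from here), top 45 mm above the worktop.
- pin_left (a point): Tip of the brass pin at y = +74 mm of seat. Pins are 10 mm thick with a tapered top, and stand 22 mm above the saddles.
- pin_right (a point): Tip of the brass pin at y = -74 mm of seat; same kind.
- deck (a point): Point on the shaker's dark deck surface between the saddles, 12 mm below seat and 50 mm above the worktop; the bottles stand on this deck, inside the rings. Axes are the shaker's.
- amber_a_mid (a point): Brown lab bottle with an orange-brown band and black cap, 45 mm across, 92 mm high, about 0.14 kg. This point is on its axis, 46 mm above its base; body straight around this height. Stands upright on the worktop at the start.
- amber_b_mid (a point): Brown lab bottle with a dark red band and black cap; same size and same point as the other one.
- run_lever (a joint): Run lever on the right end of the shaker. 0 = off, leaning 0.5 rad toward the robot; 1.0 rad = fully over, leaning 0.5 rad away from it (shaker's +x). Friction about 0.06 N m; stays where left; may start up to 0.2 rad. Pivot axis along the shaker's y, at y = -125 mm from seat, 65 mm above the worktop, on a block 70 x 50 mm, top 68 mm above the worktop.
- run_lever_tip (a point): Centre of the red ball (26 mm across) at the lever's end, 50 mm from the pivot; the rod is 10 mm thick.
- dropper: Bystander, to be left alone: small brown dropper bottle with a green band, 31 mm wide, 70 mm high; origin at the centre of its underside.
- usb_stick: Bystander, to be left alone: blue USB stick, 18 x 53 x 8 mm; origin at the centre of its underside.
- marker_a: Bystander, to be left alone: red and white marker, 17 x 135 x 16 mm, lying; origin at the centre of its underside.
- pen_a: Bystander, to be left alone: black pen, 12 x 145 x 9 mm, lying; origin at the centre of its underside.
Mind the look-alikes: they are no part of the job. Leave any pink look-alike of the part that bears amber_a_mid alone.

How it is judged:
On the way, in this order (a step that is already met when the one before it is completed fails the run):
1. the frame lies flat on both saddles, on both pins (horizontal distance between frame_base and seat below 0.005 m and z of frame_base in the frame of seat between -0.003 and 0.003 m and angle between the y axis of frame_base and the y axis of seat, either way round below 0.06 rad and angle between frame_base's own z axis and vertical below 0.04 rad), for 0.2 s.
2. both brown bottles stand on the deck in the rings of the seated frame, one in each, let go (all of step 1 and ((horizontal distance between amber_a_mid and ring_a below 0.009 m and horizontal distance between amber_b_mid and ring_b below 0.009 m) or (horizontal distance between amber_a_mid and ring_b below 0.009 m and horizontal distance between amber_b_mid and ring_a below 0.009 m)) and z of amber_a_mid in the frame of deck between 0.042 and 0.05 m and angle between each of amber_a_mid, amber_b_mid's own z axis and vertical below 0.12 rad and z of amber_b_mid in the frame of deck between 0.042 and 0.05 m and contact force between the fingers and amber_a below 0.3 N and contact force between the fingers and amber_b below 0.3 N and contact force between the fingers and frame below 0.3 N), for 0.2 s.
3. the lever is fully over (value of joint run_lever above 0.85 rad), for 0.1 s.
At the end, for the whole second after the job is handed in: Frame flat on both saddles and pins (centre within 5 mm, height 3 mm, turn 0.06 rad, tilt 0.04 rad); both brown bottles upright (0.12 rad) on the deck (height 4 mm), one in each ring (within 9 mm of its centre); lever above 0.85 rad; all let go and at rest (all of step 2 and value of joint run_lever above 0.85 rad and linear speed of each of amber_a, amber_b, frame below 0.02 m/s); the robot touches nothing.
It fails at once if a brown bottle is tipped by more than 0.6 rad (angle between any of amber_a_mid, amber_b_mid's own z axis and vertical above 0.6 rad).
It fails at once if a brown bottle is banged on the shaker (more than 60 N) (contact force between any of amber_a, amber_b and shaker above 60 N).
It fails at once if another thing on the table is moved by more than 30 mm (distance of any of dropper, usb_stick, marker_a, pen_a from where it was at the start of the episode above 0.03 m).
It also fails if it takes over 72 s, if anything falls off the work surface, if the arm or the gripper's body presses on something with over 40 N, if the wrist force passes 120 N, or if a joint passes its speed limit or range.

### The arm

A 6-joint arm with a two-finger parallel gripper is mounted at the origin on a cart in front of the work surface, level with it; the furniture and walls round the work are solid. World frame = base frame: x ahead of the robot, y to its left, z up, the work surface at z = 0. Lengths are in m, angles in rad, forces in N, time in s.
With the tool pointing down it reaches from about 0.375 to 0.975 m from the base axis. Payload 3.8 kg.
Tool frame: the origin (TCP) lies where the fingers leave the gripper's body, on its centre line; the fingertips stand 73 mm ahead of it and the grasp point (between the pads) lies 54 mm ahead of it; z points along the fingers, y is the line along which they close (so a half turn about z gives the same grasp; the last joint's range is limited). The gripper opens to 85 mm and grips with 20 to 120 N. Pads are 22 mm wide; open, the fingers measure 114 mm over their backs; the gripper's body (76 mm by 85 mm) begins 54 mm behind the grasp point. The pads swing forward as they close: fully open they stand 13 mm farther back than shut.
Start: joints at [-1.203, 0.264, 1.604, -0, 1.274, -0.037], TCP at [0.266, -0.62, 0.304] pointing down, gripper open.
Joint ranges: [-2.63, 2.63], [-0.94, 2.18], [0.31, 2.57], [-1.31, 4.45], [0, 2.66], [-2.55, 2.55]. Speed limits (rad/s): [2.57, 2.57, 3.14, 3.14, 3.14, 3.14].

### API

Orientations are given as a rotation vector (axis times angle).
In Python, from workcell import read_state, viewer, bot gives the robot as it stands.
- The arm moves only by the tool jog_arm, never from a script. Its argument "increments" is a list that holds one entry, the list of rows, each a list of 7 numbers: the shift along the tool's x, y, z in units of 30 mm (1.0 is 30 mm), then the turn, a rotation vector about the tool's x, y, z in units of 6 degrees (1.0 is 6 degrees), then the opening, from -1 (shut) to 1 (fully open). A call has exactly 5 rows; each row shifts and turns the commanded pose from where the row before left it, along the tool's axes as they then stand; what a row does not reach is not made up. A row lasts 1/12 s, in which the tool goes at most 41.7 mm and 7.16 degrees, less where a joint would pass 70% of its speed; a pose out of reach is approached as far as the arm can. A call is refused whole if a number of a shift passes 1 or a number of a turn 1, either way. A call with a gripper value outside its range is refused whole. The fingers move at their own pace and stop on an object; "force" is the grip in N (left out, the last holds). Time passes only in rows, so rows that do not move let the fingers close, or fill a call up. It gives the time, the measured TCP pose, the force, the opening and the grip force at its end, in the units of the state.
- read_state(): the state, without advancing time (a new reading comes with each control period).
- viewer.read_camera(name): name is "scene" or "top"; returns (picture, depth): 400x640x3 uint8, blue, green, red; 400x640 float32, m along the optical axis (not along the pixel's ray), 0 where there is no reading.
- viewer.camera_params(name): a dict with "fx", "fy", "cx", "cy" (pixels), "R" (3x3) and "t" (3): a world point X has camera coordinates R X + t. Camera axes: x right, y down, z forward; pixel columns grow to the right and rows downward; lengths in m; the calibration is good to about 2 mm. A picture is of the moment at which its call begins. camera_params takes no time and is no camera call.
- bot.finish_job(): hands the job in; it is judged then, once.
The state is a dict: "time": time; "q": joint angles; "joint_vel": joint speeds; "joint_torque": joint torques, N m; "tool_pos": TCP position; "tcp_rot": TCP orientation; "wrist_force": force on the tool from outside, world axes, zero at the start; "torque": the same for the moment, N m; "width": opening from 0.0 (shut) to 1.0 (fully open); "grip_force": force on a finger pad.
Only numpy, scipy, OpenCV 4.12 (cv2) and the standard library are available. Lean on these libraries where they do the work, as an engineer would, in place of code of your own. Each camera call takes 0.05 s, during which the arm holds its last target. There are 200 camera calls.

## Working session

There is one attempt and no reset: what is moved stays moved. The work goes in short steps, Python scripts to look and compute and a tool call to move; the robot and the scene stay as the last step left them, time stands still between calls to the robot, and variables do not carry over. Pictures are saved under pics/ and viewed, at most 10 in all, crops included, and the job is handed in when it is done.

Besides the shell and the picture viewer there is one more tool, called after "Request:" by a JSON object that holds its "name" and its "arguments". jog_arm: Moves the arm, as the interface text tells. Its arguments: {"type":"object","properties":{"increments":{"type":"array","items":{"type":"array","items":{"type":"array","items":{"type":"number"}}}},"force":{"type":"number"}},"required":["increments"]}

```bash
mkdir -p pics; ls; cat > h.py <<'E'
import numpy as np,cv2
from workcell import read_state,viewer,bot
from scipy.spatial.transform import Rotation as Rn
def cam(n):
    p=viewer.camera_params(n);return p,np.array(p["R"]),np.array(p["t"])
def ray(n,u,v,z):
    p,R,t=cam(n);d=R.T@np.array([(u-p["cx"])/p["fx"],(v-p["cy"])/p["fy"],1]);c=-R.T@t
    return c+d*(z-c[2])/d[2]
def cloud(n,D):
    p,R,t=cam(n);v,u=np.indices(D.shape)
    P=np.stack([(u-p["cx"])/p["fx"]*D,(v-p["cy"])/p["fy"]*D,D],-1)
    return (P-t)@R
def proj(n,X):
    p,R,t=cam(n);c=R@np.array(X)+t;return p["fx"]*c[0]/c[2]+p["cx"],p["fy"]*c[1]/c[2]+p["cy"]
E
python3 - <<'E'
from h import *
for n in("scene","top"):
    I,D=viewer.read_camera(n);cv2.imwrite(f"pics/{n}0.png",I);np.save(f"{n}0.npy",D)
    p,R,t=cam(n);print(n,p["fx"],-R.T@t,R[2])
s=read_state();print(s["tool_pos"],s["tcp_rot"],s["time"])
E
```

```text
pics
scene 433.04027927438705 [-0.37991753  0.60089118  0.59796867] [ 0.74461488 -0.53469536 -0.39956169]
top 365.7315030709619 [ 0.48038108 -0.05258278  1.48053824] [ 0.05536188 -0.00750207 -0.99843817]
[ 0.26566878 -0.61993495  0.3026641 ] [-3.07541532e+00 -6.31178280e-01  5.11386304e-04] 0.1
```

View pics/scene0.png

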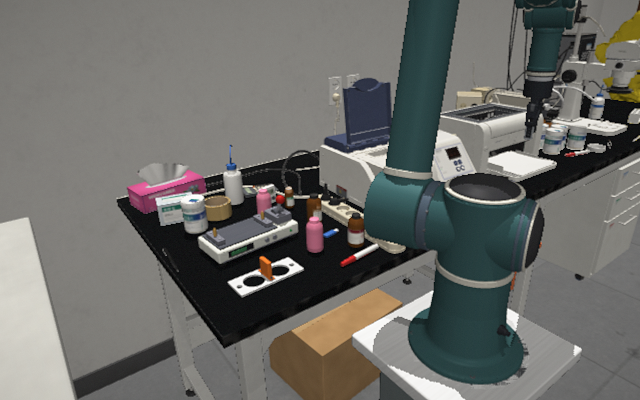

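View pics/top0.png

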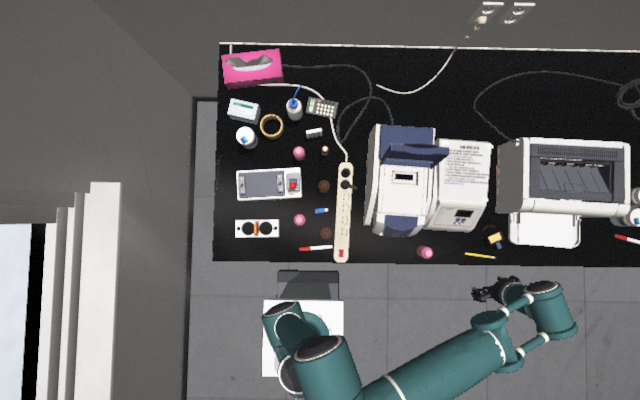

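The top view has +x up and +y left. It shows the frame at about (257,229), the shaker at (269,184) with the lever at (293,185), brown bottles at (324,186) and (326,233), and the dropper at (325,150). The pink look-alikes are at (299,153) and (299,220). I'll zoom in next.

```bash
python3 - <<'E'
from h import *
I=cv2.imread("pics/top0.png");cv2.imwrite("pics/topc.png",cv2.resize(I[135:265,215:350],None,fx=4.5,fy=4.5,interpolation=cv2.INTER_CUBIC))
I=cv2.imread("pics/scene0.png");cv2.imwrite("pics/scenec.png",cv2.resize(I[170:310,190:410],None,fx=3.6,fy=3.6,interpolation=cv2.INTER_CUBIC))
D=np.load("top0.npy");P=cloud("top",D)
for u,v in((269,184),(250,184),(262,205),(257,229),(324,186),(326,233),(325,150),(299,220),(299,153),(293,185),(320,211),(315,248)): print(u,v,P[v,u].round(3))
E
```

```text
269 184 [0.607 0.14  0.055]
250 184 [0.606 0.215 0.052]
262 205 [0.526 0.172 0.007]
257 229 [0.43  0.187 0.028]
324 186 [ 0.599 -0.074  0.096]
326 233 [ 0.421 -0.085  0.092]
325 150 [ 0.743 -0.077  0.066]
299 220 [0.469 0.018 0.095]
299 153 [0.724 0.023 0.096]
293 185 [0.599 0.042 0.122]
320 211 [ 0.505 -0.061  0.006]
315 248 [ 0.358 -0.044  0.015]
```

View pics/topc.png

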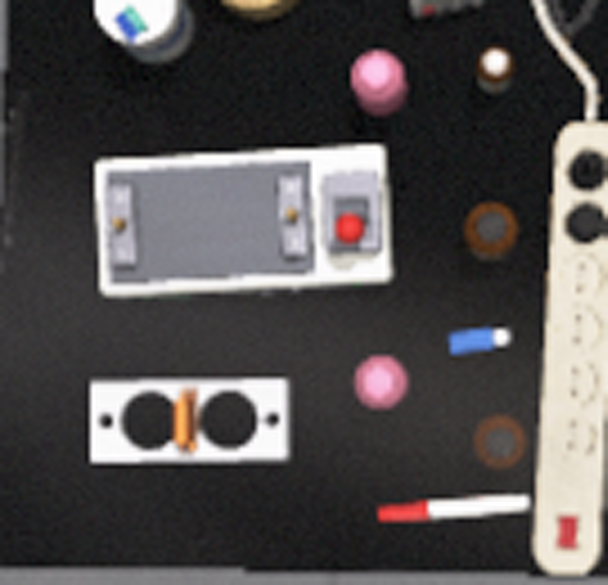

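View pics/scenec.png

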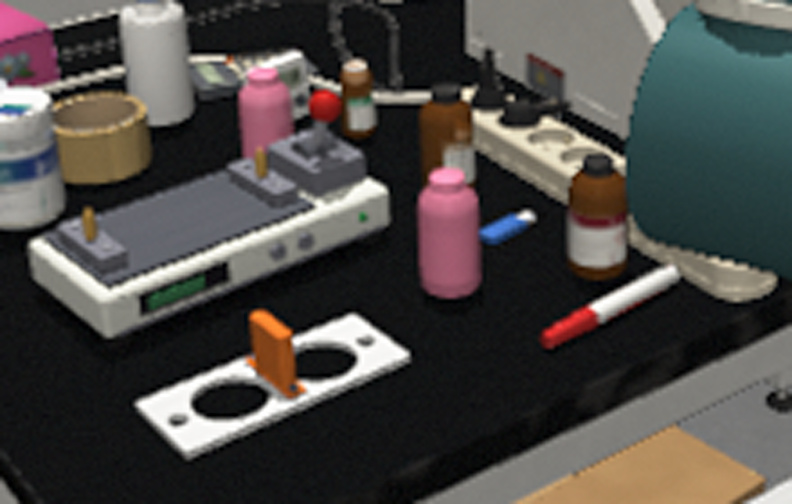

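The close-ups show the pins at top-crop (119,224) and (291,216), and the frame with its orange grip at (189,421). The bottles are at (491,231) and (498,441); the nearer one has the dark red band. The USB stick and the marker lie between and near the bottles. Next I'll measure by colour.

```bash
cat >> h.py <<'E'
def comps(m,amin=3):
    n,l,s,c=cv2.connectedComponentsWithStats(m.astype(np.uint8));return [(s[i,4],*c[i].round(2)) for i in range(1,n) if s[i,4]>=amin],l
def tri(u1,u2):
    A=[];b=[]
    for n,(u,v) in(("scene",u1),("top",u2)):
        p,R,t=cam(n)
        for k,w in((0,(u-p["cx"])/p["fx"]),(1,(v-p["cy"])/p["fy"])):
            A.append((R[k]-w*R[2])*p["fx"]);b.append((w*t[2]-t[k])*p["fx"])
    x,r,_,_=np.linalg.lstsq(np.array(A),np.array(b),rcond=None);return x.round(4),r
E
python3 - <<'E'
from h import *
for n,(a,b,c,d) in(("top",(135,265,215,350)),("scene",(170,310,190,410))):
    I=cv2.imread(f"pics/{n}0.png");M=np.zeros(I.shape[:2],bool);M[a:b,c:d]=1
    H=cv2.cvtColor(I,cv2.COLOR_BGR2HSV).astype(int);h,s,v=H[...,0],H[...,1],H[...,2]
    P=cloud(n,np.load(f"{n}0.npy"))
    for nm,m in(("orange/brass",(h>8)&(h<25)&(s>90)&(v>90)),("red",((h<6)|(h>174))&(s>170)&(v>120)),("white",(s<60)&(v>165)),("brown",(h>4)&(h<22)&(s>90)&(v>40)&(v<110))):
        cs,l=comps(m&M,4)
        print(n,nm,[(int(x[0]),x[1],x[2]) for x in cs])
        if nm=="white":
            for k in range(1,l.max()+1):
                q=(l==k)
                if q.sum()>150:
                    ct=cv2.findContours(q.astype(np.uint8),cv2.RETR_EXTERNAL,cv2.CHAIN_APPROX_NONE)[0][0]
                    r=cv2.minAreaRect(ct);bx=cv2.boxPoints(r).round(1).tolist();print(q.sum(),r,bx, "medz",np.median(P[q],0).round(4))
    # heights based bottles
    if n=="top":
        Z=P[...,2]
        for x,y in((.60,-.075),(.42,-.085),(.74,-.077)):
            q=(np.hypot(P[...,0]-x,P[...,1]-y)<.035)&(Z>.02)&M
            q2=q&(Z>Z[q].max()-.012);print("bottle",P[q2].mean(0).round(4),q2.sum(),Z[q].max(), "all", ((P[q][:,:2].max(0)+P[q][:,:2].min(0))/2).round(4))
E
```

```text
top orange/brass [(22, np.float64(271.0), np.float64(135.41)), (24, np.float64(325.17), np.float64(183.83)), (59, np.float64(255.37), np.float64(228.25)), (45, np.float64(325.51), np.float64(231.91))]
top red [(24, np.float64(292.0), np.float64(185.29)), (25, np.float64(303.52), np.float64(248.04))]
top white [(115, np.float64(244.77), np.float64(138.4)), (1221, np.float64(341.95), np.float64(213.59)), (23, np.float64(324.74), np.float64(148.3)), (12, np.float64(298.33), np.float64(150.25)), (828, np.float64(272.36), np.float64(182.9)), (42, np.float64(278.88), np.float64(177.76)), (34, np.float64(280.21), np.float64(187.26)), (11, np.float64(325.91), np.float64(209.36)), (447, np.float64(256.45), np.float64(227.63)), (5, np.float64(299.0), np.float64(219.0)), (89, np.float64(320.52), np.float64(247.0))]
1221 ((341.5, 198.5), (127.0, 15.0), 90.0) [[334.0, 135.0], [349.0, 135.0], [349.0, 262.0], [334.0, 262.0]] medz [ 0.4829 -0.1484  0.0338]
828 ((268.4765930175781, 183.58624267578125), (30.34764862060547, 64.59471130371094), 86.76029968261719) [[235.39999389648438, 170.3000030517578]
[... 3446 characters left out ...]
, 281.20001220703125], [295.6000061035156, 252.0], [302.8999938964844, 269.20001220703125], [235.0, 298.29998779296875]] medz [0.4274 0.2076 0.0052]
scene brown [(75, np.float64(288.13), np.float64(197.84)), (12, np.float64(218.5), np.float64(195.08)), (209, np.float64(312.38), np.float64(205.8)), (58, np.float64(228.84), np.float64(210.64)), (4, np.float64(206.0), np.float64(210.5)), (180, np.float64(355.6), np.float64(223.95)), (8, np.float64(211.5), np.float64(220.0)), (5, np.float64(220.0), np.float64(220.0)), (5, np.float64(214.0), np.float64(227.4)), (44, np.float64(355.91), np.float64(244.84)), (12, np.float64(259.42), np.float64(263.25)), (14, np.float64(398.07), np.float64(306.79))]
```

```bash
cat >> h.py <<'E'
def rect(n,I,z,x0,x1,y0,y1,s=1000):
    # rectified: col=(y1-y)*s,row=(x1-x)*s
    w,hh=int((y1-y0)*s),int((x1-x0)*s);dst=[];src=[]
    for x,y in((x0,y0),(x0,y1),(x1,y0),(x1,y1)):
        dst.append(((y1-y)*s,(x1-x)*s));src.append(proj(n,(x,y,z)))
    Hm=cv2.getPerspectiveTransform(np.float32(src),np.float32(dst));return cv2.warpPerspective(I,Hm,(w,hh),flags=cv2.INTER_CUBIC)
E
python3 - <<'E'
from h import *
out=[]
for n in("top","scene"):
    I=cv2.imread(f"pics/{n}0.png")
    x0,x1,y0,y1=.36,.50,.08,.30
    J=rect(n,I,.006,x0,x1,y0,y1);H=cv2.cvtColor(J,cv2.COLOR_BGR2GRAY)
    m=(H>110).astype(np.uint8);cts,hi=cv2.findContours(m,cv2.RETR_CCOMP,cv2.CHAIN_APPROX_NONE)
    W=lambda u,v:np.round((x1-v/1000,y1-u/1000),4)
    for c,h in zip(cts,hi[0]):
        a=cv2.contourArea(c)
        if a>60:
            r=cv2.minAreaRect(c);M=cv2.moments(c);print(n,"hole" if h[3]>=0 else "outer",a,"cen",W(M["m10"]/M["m00"],M["m01"]/M["m00"]),"rect",W(*r[0]),np.round(r[1:][0],0),round(r[2],2))
    K=rect(n,I,.062 ,.52,.70,.0,.30,1500);out.append((J,K))
    cv2.imwrite(f"pics/k_{n}.png",K)
a=np.vstack([np.hstack([cv2.resize(o[0],(330,210)),cv2.resize(o[1],(450,270))[:210]]) if 0 else cv2.resize(o[1],(450,270)) for o in out])
cv2.imwrite("pics/kk.png",a)
E
```

```text
top outer 13080.0 cen [0.4332 0.1919] rect [0.4332 0.1917] [ 76. 179.] 88.49
top hole 84.5 cen [0.4313 0.2654] rect [0.4312 0.2652] [11. 10.] 45.0
top hole 76.5 cen [0.4352 0.1173] rect [0.4352 0.1172] [ 9. 10.] 45.0
top hole 1943.0 cen [0.4322 0.2271] rect [0.4325 0.228 ] [48. 51.] 0.0
top hole 2303.0 cen [0.434  0.1608] rect [0.4345 0.163 ] [62. 51.] 0.0
scene outer 10548.0 cen [0.4301 0.1992] rect [0.4313 0.1922] [ 80. 179.] 88.38
scene hole 1871.5 cen [0.4301 0.2283] rect [0.4302 0.2282] [52. 47.] 45.0
scene outer 275.0 cen [0.4876 0.1604] rect [0.4875 0.16  ] [25. 12.] 90.0
```

View pics/kk.png

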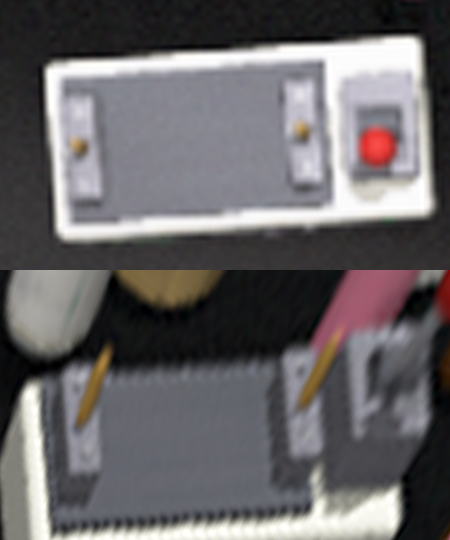

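Rectified to the saddle plane, the top view shows the pins at (80,146) and (302,131), 148 mm apart as they should be. In the scene view their bases are near (80,155) and (301,138). I'll get a final pin and housing fix, then move.

```bash
python3 - <<'E'
from h import *
for n in("top","scene"):
    I=cv2.imread(f"pics/{n}0.png")
    for z in (.062,.084):
        K=rect(n,I,z,.52,.70,.0,.30,1500);H=cv2.cvtColor(K,cv2.COLOR_BGR2HSV).astype(int)
        m=(H[...,0]>8)&(H[...,0]<28)&(H[...,1]>70)&(H[...,2]>70)
        m[:, :20]=0
        n_,l,s,c=cv2.connectedComponentsWithStats(m.astype(np.uint8))
        for i in range(1,n_):
            if s[i,4]>60:
                v,u=np.where(l==i);top=v<=v.min()+6;bot=v>=v.max()-6
                f=lambda a,b:np.round((.70-a/1500,.30-b/1500),4)
                print(n,z,s[i,4],"cen",f(v.mean(),u.mean()),"far",f(v.min(),u[top].mean()),"near",f(v.max(),u[bot].mean()))
I=cv2.imread("pics/top0.png");K=rect("top",I,.045,.50,.72,.0,.30);G=cv2.cvtColor(K,cv2.COLOR_BGR2GRAY)
c=max(cv2.findContours((G>90).astype(np.uint8),0,1)[0],key=cv2.contourArea);r=cv2.minAreaRect(c)
ctr=np.array([.72-r[0][1]/1000,.30-r[0][0]/1000]);print(r[1:],ctr)
for yaw in(.06,.0675,.075):print("seat",ctr+.0275*np.array([-np.sin(yaw),np.cos(yaw)]))
E
```

```text
top 0.062 133 cen [0.6136 0.0988] far [0.618  0.0993] near [0.6087 0.0983]
top 0.062 139 cen [0.6033 0.2475] far [0.6073 0.2481] near [0.5993 0.2471]
top 0.084 126 cen [0.6116 0.0964] far [0.616  0.0968] near [0.6073 0.096 ]
top 0.084 138 cen [0.6013 0.2429] far [0.6053 0.2434] near [0.5973 0.2424]
scene 0.062 2588 cen [0.6908 0.1877] far [0.7   0.188] near [0.676  0.1876]
scene 0.062 1000 cen [0.6323 0.0875] far [0.6567 0.0774] near [0.6093 0.0976]
scene 0.062 1006 cen [0.6231 0.2375] far [0.6487 0.2292] near [0.5973 0.2461]
scene 0.084 9543 cen [0.6705 0.1993] far [0.7    0.1903] near [0.6327 0.2044]
scene 0.084 285 cen [0.6088 0.014 ] far [0.642  0.0017] near [0.5887 0.0142]
scene 0.084 930 cen [0.5908 0.1086] far [0.6147 0.0988] near [0.5687 0.1183]
scene 0.084 929 cen [0.5818 0.2525] far [0.6067 0.2444] near [0.5573 0.2607]
((125.93083953857422, 258.8470153808594), 85.74398040771484) [0.60848515 0.14310587]
seat [0.60683614 0.17055638]
seat [0.6066303  0.17054324]
seat [0.60642458 0.17052856]
```

```bash
cat >> h.py <<'E'
def to(p,yaw=None,rows=None):
    """report tool-axes move from the present pose to grasp-point... TCP pos p, yaw of tool x"""
    s=read_state();R=Rn.from_rotvec(s["tcp_rot"]).as_matrix();t=np.array(s["tool_pos"])
    y=np.arctan2(R[1,0],R[0,0]);u=R.T@(np.array(p)-t)/.03
    print("t",round(s["time"],2),"tcp",t.round(4),"yaw",y.round(4),"tilt",np.round(R[2],3),"F",np.round(s["wrist_force"],1),"w",round(s["width"],3),"g",s["grip_force"],"q",np.round(s["q"],2))
    print("move units tool",u.round(3))
    if yaw is not None:
        d=(yaw-y+np.pi)%(2*np.pi)-np.pi;w=d;print("turn z units",round(-d/np.radians(6),3))
        R2=Rn.from_euler("z",yaw).as_matrix()@np.diag([1,-1,-1.]);print("after turn, move units",(R2.T@(np.array(p)-t)/.03).round(3))
E
python3 - <<'E'
from h import *
P=np.concatenate([cloud(n,np.load(n+"0.npy")).reshape(-1,3) for n in("top",)])
for y in np.arange(-.7,.1,.1):
    for x0,x1 in((.36,.5),(.5,.65)):
        q=P[(P[:,0]>x0)&(P[:,0]<x1)&(abs(P[:,1]-y-.05)<.05)];print(round(y,1),x0,q[:,2].max().round(3) if len(q) else None,end=" | ")
print();to((.4325,.192,.25),.026)
E
```

```text
-0.7 0.36 0.138 | -0.7 0.5 0.192 | -0.6 0.36 0.137 | -0.6 0.5 0.191 | -0.5 0.36 0.161 | -0.5 0.5 0.191 | -0.4 0.36 0.164 | -0.4 0.5 0.165 | -0.3 0.36 0.161 | -0.3 0.5 0.164 | -0.2 0.36 0.078 | -0.2 0.5 0.057 | -0.1 0.36 1.481 | -0.1 0.5 0.099 | -0.0 0.36 0.097 | -0.0 0.5 0.127 | 
t 0.1 tcp [ 0.2657 -0.6199  0.3027] yaw 0.4048 tilt [ 0.    -0.002 -1.   ] F [-0.2  0.2 -0. ] w 1.002 g 0.0 q [-1.2   0.26  1.61  0.    1.27 -0.04]
move units tool [ 15.771 -22.683   1.805]
turn z units 3.618
after turn, move units [  6.263 -26.911   1.755]
```

Request:
{"name": "jog_arm", "arguments": {"increments": [[[0.63,-0.9,0,0,0,0,1],[0.63,-0.9,0,0,0,0,1],[0.63,-0.9,0,0,0,0,1],[0.63,-0.9,0,0,0,0,1],[0.63,-0.9,0,0,0,0,1]]]}}

```text
time: 0.52
tool_pos: [0.2994, -0.4574, 0.3031]
tcp_rot: [-3.076, -0.63, 0.0]
wrist_force: [0.3, 0.2, 0.4]
width: 0.999
grip_force: 0.0
```

Request:
{"name": "jog_arm", "arguments": {"increments": [[[0.63,-0.9,0,0,0,0,1],[0.63,-0.9,0,0,0,0,1],[0.63,-0.9,0,0,0,0,1],[0.63,-0.9,0,0,0,0,1],[0.63,-0.9,0,0,0,0,1]]]}}

```text
time: 0.93
tool_pos: [0.333, -0.2961, 0.3034]
tcp_rot: [-3.077, -0.631, 0.001]
wrist_force: [0.2, 0.2, -0.1]
width: 0.999
grip_force: 0.0
```

Request:
{"name": "jog_arm", "arguments": {"increments": [[[0.63,-0.9,0,0,0,0,1],[0.63,-0.9,0,0,0,0,1],[0.63,-0.9,0,0,0,0,1],[0.63,-0.9,0,0,0,0,1],[0.63,-0.9,0,0,0,0,1]]]}}

```text
time: 1.35
tool_pos: [0.3665, -0.1349, 0.3036]
tcp_rot: [-3.077, -0.631, 0.0]
wrist_force: [1.0, 0.7, -0.1]
width: 1.001
grip_force: 0.0
```

Request:
{"name": "jog_arm", "arguments": {"increments": [[[0.63,-0.9,0,0,0,0,1],[0.63,-0.9,0,0,0,0,1],[0.63,-0.9,0,0,0,0,1],[0.63,-0.9,0,0,0,0,1],[0.63,-0.9,0,0,0,0,1]]]}}

```text
time: 1.77
tool_pos: [0.4002, 0.0265, 0.3037]
tcp_rot: [3.077, 0.632, 0.0]
wrist_force: [0.3, 0.2, 0.3]
width: 0.997
grip_force: 0.0
```

Request:
{"name": "jog_arm", "arguments": {"increments": [[[0.63,-0.9,0,0,0,0,1],[0.63,-0.9,0,0,0,0,1],[0.63,-0.9,0,0,0,0,1],[0.63,-0.9,0,0,0,0,1],[0,0,0,0,0,0,1]]]}}

```text
time: 2.18
tool_pos: [0.428, 0.1583, 0.3037]
tcp_rot: [-3.074, -0.638, -0.001]
wrist_force: [-0.3, -0.7, -0.3]
width: 1.004
grip_force: 0.0
```

```bash
python3 -c "
from h import *
to((.4325,.192,.15),.026)"
```

```text
t 2.18 tcp [0.428  0.1583 0.3037] yaw 0.4091 tilt [ 0.001 -0.002 -1.   ] F [-0.3 -0.7 -0.3] w 1.004 g 0.0 q [ 0.3  -0.16  2.05  0.    1.25  1.46]
move units tool [ 0.578 -0.959  5.127]
turn z units 3.659
after turn, move units [ 0.179 -1.119  5.124]
```

Request:
{"name": "jog_arm", "arguments": {"increments": [[[0,0,0,0,0,0.92,1],[0,0,0,0,0,0.92,1],[0,0,0,0,0,0.92,1],[0,0,0,0,0,0.9,1],[0.09,-0.56,0.5,0,0,0,1]]]}}

```text
time: 2.6
tool_pos: [0.431, 0.1693, 0.2912]
tcp_rot: [3.141, 0.025, 0.007]
wrist_force: [1.9, 0.2, -0.1]
width: 1.005
grip_force: 0.0
```

Request:
{"name": "jog_arm", "arguments": {"increments": [[[0.09,-0.56,0.7,0,0,0,1],[0,0,0.9,0,0,0,1],[0,0,0.9,0,0,0,1],[0,0,0.9,0,0,0,1],[0,0,0,0,0,0,1]]]}}

```text
time: 3.02
tool_pos: [0.4281, 0.1856, 0.181]
tcp_rot: [3.137, 0.034, -0.017]
wrist_force: [-1.5, -0.4, -0.7]
width: 0.998
grip_force: 0.0
```

```bash
python3 -c "
from h import *
to((.4325,.192,.087),.026)"
```

```text
t 3.02 tcp [0.4281 0.1856 0.181 ] yaw 0.0216 tilt [-0.011  0.004 -1.   ] F [-1.5 -0.4 -0.7] w 0.998 g 0.0 q [ 0.36 -0.01  2.15 -0.    1.01  1.91]
move units tool [ 0.187 -0.222  3.131]
turn z units -0.042
after turn, move units [ 0.154 -0.209  3.134]
```

Request:
{"name": "jog_arm", "arguments": {"increments": [[[0.15,-0.21,0.6,0,0,0,1],[0,0,0.6,0,0,0,1],[0,0,0.6,0,0,0,1],[0,0,0.6,0,0,0,1],[0,0,0.3,0,0,0,1]]]}}

```text
time: 3.43
tool_pos: [0.4361, 0.1933, 0.1051]
tcp_rot: [3.141, 0.033, -0.003]
wrist_force: [-0.9, 0.3, 0.7]
width: 0.999
grip_force: 0.0
```

```bash
python3 -c "
from h import *
to((.4325,.192,.087),.026)"
```

```text
t 3.43 tcp [0.4361 0.1933 0.1051] yaw 0.0213 tilt [-0.002  0.001 -1.   ] F [-0.9  0.3  0.7] w 0.999 g 0.0 q [ 0.37  0.11  2.19 -0.    0.84  1.91]
move units tool [-0.12   0.041  0.604]
turn z units -0.045
after turn, move units [-0.121  0.041  0.604]
```

Request:
{"name": "jog_arm", "arguments": {"increments": [[[-0.1,0.04,0.4,0,0,0,1],[0,0,0.14,0,0,-0.04,1],[0,0,0,0,0,0,1],[0,0,0,0,0,0,-1],[0,0,0,0,0,0,-1]]], "force": 50}}

```text
time: 3.85
tool_pos: [0.4346, 0.193, 0.0909]
tcp_rot: [-3.141, -0.04, -0.003]
wrist_force: [-0.6, -0.2, 0.5]
width: 0.75
grip_force: 0.0
```

Request:
{"name": "jog_arm", "arguments": {"increments": [[[0,0,0,0,0,0,-1],[0,0,0,0,0,0,-1],[0,0,0,0,0,0,-1],[0,0,0,0,0,0,-1],[0,0,0,0,0,0,-1]]]}}

```text
time: 4.27
tool_pos: [0.434, 0.1929, 0.0902]
tcp_rot: [-3.141, -0.04, -0.001]
wrist_force: [-0.3, -1.0, 3.6]
width: 0.134
grip_force: 49.7
```

```bash
python3 -c "
from h import *
to((.4325,.192,.25),.026)"
```

```text
t 4.27 tcp [0.434  0.1929 0.0902] yaw 0.0257 tilt [ 0.001 -0.    -1.   ] F [-0.3 -1.   3.6] w 0.134 g 49.70947265625 q [0.37 0.13 2.21 0.   0.8  1.91]
move units tool [-0.046  0.025 -5.328]
turn z units -0.002
after turn, move units [-0.051  0.027 -5.328]
```

Request:
{"name": "jog_arm", "arguments": {"increments": [[[0,0,-0.5,0,0,0,-1],[0,0,-0.8,0,0,0,-1],[0,0,-0.9,0,0,0,-1],[0,0,-0.9,0,0,0,-1],[0,0,-0.6,0,0,0,-1]]]}}

```text
time: 4.68
tool_pos: [0.434, 0.1928, 0.2027]
tcp_rot: [-3.141, -0.04, -0.003]
wrist_force: [1.0, 0.4, -1.6]
width: 0.13
grip_force: 48.9
```

Request:
{"name": "jog_arm", "arguments": {"increments": [[[0,0,0,0,0,-0.43,-1],[0.7,0.14,0,0,0,0,-1],[0.8,0.17,0,0,0,0,-1],[0.8,0.17,0,0,0,0,-1],[0.8,0.17,0,0,0,0,-1]]]}}

```text
time: 5.1
tool_pos: [0.5281, 0.1795, 0.2001]
tcp_rot: [3.139, 0.112, -0.002]
wrist_force: [0.4, 0.1, -1.1]
width: 0.125
grip_force: 49.0
```

Request:
{"name": "jog_arm", "arguments": {"increments": [[[0.8,0.17,0,0,0,0,-1],[0.8,0.15,0,0,0,0,-1],[0.7,0.1,0,0,0,0,-1],[0.3,0.06,0,0,0,0,-1],[0,0,0,0,0,0,-1]]]}}

```text
time: 5.52
tool_pos: [0.608, 0.1705, 0.2]
tcp_rot: [3.139, 0.11, -0.0]
wrist_force: [-0.7, 0.6, -2.3]
width: 0.131
grip_force: 49.0
```

Request:
{"name": "jog_arm", "arguments": {"increments": [[[0,0,0,0,0,0,-1],[0,0,0,0,0,0,-1],[0,0,0,0,0,0,-1],[0,0,0,0,0,0,-1],[0,0,0,0,0,0,-1]]]}}

```text
time: 5.93
tool_pos: [0.6058, 0.1712, 0.2008]
tcp_rot: [-3.14, -0.112, 0.0]
wrist_force: [1.0, 0.4, -1.6]
width: 0.131
grip_force: 49.0
```

```bash
python3 - <<'E'
from h import *
to((.6075,.1713,.20),.071)
I,D=viewer.read_camera("scene");cv2.imwrite("pics/scene1.png",I)
J,D=viewer.read_camera("top");cv2.imwrite("pics/top1.png",J);np.save("top1.npy",D)
a=cv2.resize(I[170:280,190:340],(600,440),interpolation=cv2.INTER_CUBIC)
cv2.imwrite("pics/c1.png",a)
E
```

```text
t 5.93 tcp [0.6058 0.1712 0.2008] yaw 0.0712 tilt [-0. -0. -1.] F [ 1.   0.4 -1.6] w 0.131 g 49.018476605415344 q [0.24 0.26 1.81 0.   1.08 1.74]
move units tool [ 0.056 -0.001  0.028]
turn z units 0.002
after turn, move units [ 0.056 -0.001  0.028]
```

View pics/c1.png

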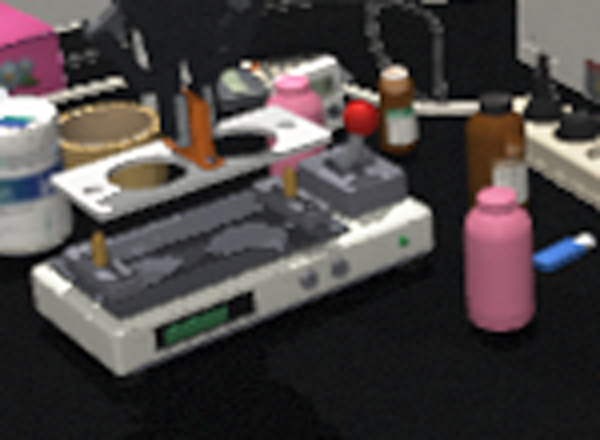

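The frame is held level above the shaker, and both pins show below it at crop (98,248) and (290,180). I'll measure the held frame in its plane.

```bash
cat > fr.py <<'E'
from h import *
import sys
k,zt=sys.argv[1],float(sys.argv[2])
for n in("top","scene"):
    I=cv2.imread(f"pics/{n}{k}.png");x0,x1,y0,y1=.55,.67,.07,.28
    J=rect(n,I,zt,x0,x1,y0,y1);g=cv2.cvtColor(J,cv2.COLOR_BGR2GRAY);S=cv2.cvtColor(J,cv2.COLOR_BGR2HSV)[...,1]
    m=((g>125)&(S<60)).astype(np.uint8)
    cts,hi=cv2.findContours(m,cv2.RETR_CCOMP,cv2.CHAIN_APPROX_NONE)
    W=lambda u,v:np.round((x1-v/1000,y1-u/1000),4)
    for c,h in zip(cts,hi[0]):
        a=cv2.contourArea(c)
        if a>40:
            r=cv2.minAreaRect(c);M=cv2.moments(c);print(n,"hole" if h[3]>=0 else "outer",a,"cen",W(M["m10"]/M["m00"],M["m01"]/M["m00"]),"rect",W(*r[0]),np.round(r[1],0),round(r[2],2))
    cv2.imwrite(f"pics/f_{n}{k}.png",J)
a=np.vstack([cv2.imread(f"pics/f_{n}{k}.png") for n in("top","scene")]);cv2.imwrite(f"pics/f{k}.png",cv2.resize(a,None,fx=2.4,fy=2.4))
E
python3 fr.py 1 .1166
```

```text
top outer 1465.0 cen [0.5752 0.2309] rect [0.573  0.2215] [44. 73.] 90.0
top outer 613.5 cen [0.6195 0.1798] rect [0.6196 0.1799] [24. 35.] 77.01
top outer 6314.0 cen [0.6126 0.1061] rect [0.6075 0.1155] [113.  89.] 90.0
top hole 68.0 cen [0.6106 0.0965] rect [0.6105 0.0965] [10.  8.] 45.0
top hole 173.5 cen [0.636  0.0818] rect [0.6339 0.0805] [41. 12.] 73.14
top outer 174.5 cen [0.6544 0.1775] rect [0.6531 0.1773] [36.  8.] 74.93
scene outer 265.0 cen [0.5928 0.2755] rect [0.586 0.274] [12. 42.] 0.0
scene outer 10798.0 cen [0.6006 0.1781] rect [0.6024 0.1665] [ 85. 190.] 86.78
scene hole 1779.5 cen [0.5974 0.2076] rect [0.5969 0.2081] [54. 43.] 34.51
scene outer 580.0 cen [0.6601 0.2658] rect [0.6595 0.2645] [21. 31.] 90.0
```

View pics/f1.png

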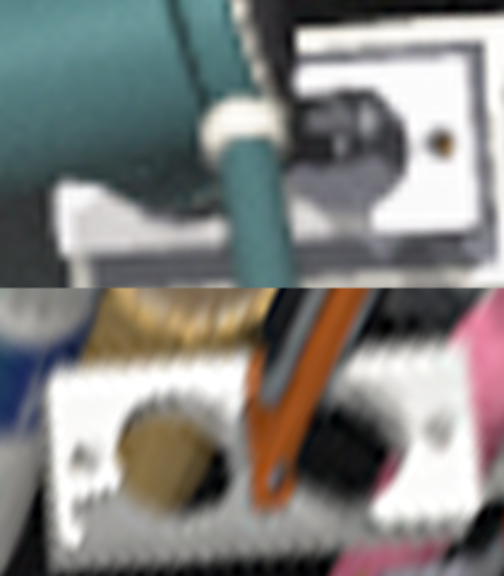

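Both holes are visible in the scene view. The plate needs about +2 mm in x to centre on the pins; y and yaw agree. I'll lower it slowly.

Request:
{"name": "jog_arm", "arguments": {"increments": [[[0.07,0,0,0,0,0,-1],[0,0,0.3,0,0,0,-1],[0,0,0.3,0,0,0,-1],[0,0,0.2,0,0,0,-1],[0,0,0,0,0,0,-1]]]}}

```text
time: 6.45
tool_pos: [0.6071, 0.1707, 0.1737]
tcp_rot: [3.139, 0.111, -0.008]
wrist_force: [-0.0, -0.2, -2.7]
width: 0.132
grip_force: 49.0
```

Request:
{"name": "jog_arm", "arguments": {"increments": [[[0,0,0.1,0,0,0,-1],[0,0,0.1,0,0,0,-1],[0,0,0.1,0,0,0,-1],[0,0,0,0,0,0,-1],[0,0,0,0,0,0,-1]]]}}

```text
time: 6.87
tool_pos: [0.6086, 0.1711, 0.1676]
tcp_rot: [3.14, 0.111, -0.0]
wrist_force: [-0.2, -0.0, -1.6]
width: 0.135
grip_force: 49.0
```

```bash
python3 -c "
from h import *
to((.6078,.1713,.1522),.071)"
```

```text
t 6.87 tcp [0.6086 0.1711 0.1676] yaw 0.0707 tilt [-0.  0. -1.] F [-0.2 -0.  -1.6] w 0.135 g 49.01164412498474 q [0.23 0.3  1.82 0.   1.02 1.73]
move units tool [-0.027 -0.01   0.512]
turn z units -0.003
after turn, move units [-0.028 -0.01   0.512]
```

Request:
{"name": "jog_arm", "arguments": {"increments": [[[-0.02,0,0.1,0,0,0,-1],[0,0,0.1,0,0,0,-1],[0,0,0.1,0,0,0,-1],[0,0,0.07,0,0,0,-1],[0,0,0,0,0,0,-1]]]}}

```text
time: 7.28
tool_pos: [0.6076, 0.1709, 0.1557]
tcp_rot: [3.139, 0.111, -0.002]
wrist_force: [-1.1, 0.1, -1.8]
width: 0.131
grip_force: 49.0
```

Request:
{"name": "jog_arm", "arguments": {"increments": [[[0,0,0.05,0,0,0,-1],[0,0,0.05,0,0,0,-1],[0,0,0,0,0,0,-1],[0,0,0,0,0,0,-1],[0,0,0,0,0,0,-1]]]}}

```text
time: 7.7
tool_pos: [0.6082, 0.1711, 0.1537]
tcp_rot: [-3.14, -0.111, -0.0]
wrist_force: [0.2, -0.6, -1.5]
width: 0.131
grip_force: 49.0
```

```bash
python3 -c "
from h import *
to((.6078,.1713,.1522),.071)"
```

```text
t 7.7 tcp [0.6082 0.1711 0.1537] yaw 0.0707 tilt [ 0. -0. -1.] F [ 0.2 -0.6 -1.5] w 0.131 g 49.01020646095276 q [0.23 0.31 1.84 0.   0.99 1.73]
move units tool [-0.012 -0.009  0.049]
turn z units -0.003
after turn, move units [-0.012 -0.009  0.049]
```

Request:
{"name": "jog_arm", "arguments": {"increments": [[[0,0,0.05,0,0,0,-1],[0,0,0,0,0,0,-1],[0,0,0,0,0,0,1],[0,0,0,0,0,0,1],[0,0,0,0,0,0,1]]]}}

```text
time: 8.12
tool_pos: [0.6084, 0.1711, 0.1525]
tcp_rot: [-3.139, -0.111, -0.001]
wrist_force: [-0.6, 0.4, -0.2]
width: 0.551
grip_force: 0.0
```

Request:
{"name": "jog_arm", "arguments": {"increments": [[[0,0,0,0,0,0,1],[0,0,0,0,0,0,1],[0,0,0,0,0,0,1],[0,0,0,0,0,0,1],[0,0,-0.3,0,0,0,1]]]}}

```text
time: 8.53
tool_pos: [0.6067, 0.1707, 0.1593]
tcp_rot: [3.139, 0.111, -0.006]
wrist_force: [1.1, 0.0, -0.3]
width: 0.997
grip_force: 0.0
```

Request:
{"name": "jog_arm", "arguments": {"increments": [[[0,0,-0.8,0,0,0,1],[0,0,-0.9,0,0,0,1],[0,0,-0.9,0,0,0,1],[0,0,-0.9,0,0,0,1],[0,0,-0.9,0,0,0,1]]]}}

```text
time: 8.95
tool_pos: [0.6079, 0.171, 0.2952]
tcp_rot: [-3.14, -0.111, -0.001]
wrist_force: [-0.5, 0.3, -0.9]
width: 1.004
grip_force: 0.0
```

Request:
{"name": "jog_arm", "arguments": {"increments": [[[0,0.9,0,0,0,-1,1],[0,0.9,0,0,0,-1,1],[0,0,0,0,0,-1,1],[0,0,0,0,0,-1,1],[0,0,0,0,0,-1,1]]]}}

```text
time: 9.37
tool_pos: [0.6148, 0.1168, 0.2941]
tcp_rot: [3.002, 0.926, 0.002]
wrist_force: [-0.2, -0.2, -0.2]
width: 1.0
grip_force: 0.0
```

Request:
{"name": "jog_arm", "arguments": {"increments": [[[0,0,0,0,0,-1,1],[0,0,0,0,0,-1,1],[0,0,0,0,0,-1,1],[0,0,0,0,0,-1,1],[0,0,0,0,0,-1,1]]]}}

```text
time: 9.78
tool_pos: [0.6147, 0.1175, 0.2939]
tcp_rot: [2.659, 1.673, 0.001]
wrist_force: [-0.4, -0.8, 0.2]
width: 1.0
grip_force: 0.0
```

Request:
{"name": "jog_arm", "arguments": {"increments": [[[0,0,0,0,0,-1,1],[0,0,0,0,0,-1,1],[0,0,0,0,0,-1,1],[0,0,0,0,0,-1,1],[0,0,0,0,0,-1,1]]]}}

```text
time: 10.2
tool_pos: [0.6147, 0.1175, 0.2939]
tcp_rot: [2.135, 2.304, 0.001]
wrist_force: [0.0, 0.1, 0.7]
width: 0.999
grip_force: 0.0
```

```bash
python3 - <<'E'
from h import *
for n in("scene","top"):
    I,D=viewer.read_camera(n);cv2.imwrite(f"pics/{n}2.png",I);np.save(f"{n}2.npy",D)
to((.605,-.073,.25),1.64)
# bottle axis: brown body/cap in rectified top at z=.092 and scene body edges
I=cv2.imread("pics/scene0.png");H=cv2.cvtColor(I,cv2.COLOR_BGR2HSV).astype(int)
for nm,(c0,c1,r0,r1) in dict(a=(300,330,195,225),b=(344,370,210,250)).items():
    m=(H[r0:r1,c0:c1,1]>90)&(H[r0:r1,c0:c1,2]>30)
    for v in range(0,m.shape[0],3):
        u=np.where(m[v])[0]
        if len(u)>4: print(nm,r0+v,c0+u.min(),c0+u.max(),end="; ")
    print()
for nm,x,y in(("a",.605,-.073),("b",.423,-.085)):
    for z in(.0,.046,.09): print(nm,z,"scene px",np.round(proj("scene",(x,y,z)),1),"top px",np.round(proj("top",(x,y,z)),1))
E
python3 fr.py 2 .068
```

```text
t 10.3 tcp [0.6148 0.1176 0.2938] yaw 1.6418 tilt [ 0.     0.001 -1.   ] F [-1.1  0.6  0.2] w 1.001 g 0.0 q [0.15 0.18 1.73 0.   1.24 0.08]
move units tool [-6.313 -0.776  1.46 ]
turn z units 0.017
after turn, move units [-6.314 -0.764  1.461]
a 198 309 319; a 201 306 320; a 204 306 320; a 207 306 320; a 210 307 314; a 213 307 312; a 216 307 312; a 219 307 318; a 222 307 321; 
b 210 364 369; b 213 364 369; b 216 364 369; b 219 349 369; b 222 348 369; b 225 348 369; b 228 348 369; b 231 350 369; b 243 348 363; b 246 350 361; 
a 0.0 scene px [313.9 221.6] top px [323.3 186.5]
a 0.046 scene px [313.4 208.1] top px [323.4 185.6]
a 0.09 scene px [312.9 194.8] top px [323.6 184.6]
b 0.0 scene px [355.3 243.3] top px [325.5 231.6]
b 0.046 scene px [355.4 228.6] top px [325.8 232. ]
b 0.09 scene px [355.5 214.1] top px [326.  232.5]
top outer 5321.0 cen [0.5855 0.2244] rect [0.5885 0.2185] [ 75. 123.] 90.0
top hole 78.5 cen [0.6025 0.2456] rect [0.6025 0.2455] [11.  9.] 0.0
top outer 5066.5 cen [0.6171 0.096 ] rect [0.6105 0.1095] [119.  77.] 90.0
top hole 40.5 cen [0.5647 0.0925] rect [0.565 0.093] [14.  4.] -0.0
top hole 74.0 cen [0.613  0.0979] rect [0.613 0.098] [10.  8.] 45.0
top hole 101.0 cen [0.6546 0.0918] rect [0.654 0.093] [18.  8.] 0.0
top outer 55.5 cen [0.6633 0.1211] rect [0.6634 0.1212] [15.  6.] 66.8
scene outer 284.0 cen [0.5773 0.2775] rect [0.5825 0.2765] [63.  7.] 90.0
scene outer 11522.5 cen [0.6073 0.1864] rect [0.6145 0.1805] [199. 111.] -0.0
scene hole 1577.0 cen [0.6025 0.2075] rect [0.6019 0.2075] [52. 38.] 34.99
scene hole 303.5 cen [0.6143 0.2408] rect [0.6162 0.2406] [11. 39.] 18.43
```

View pics/f2.png

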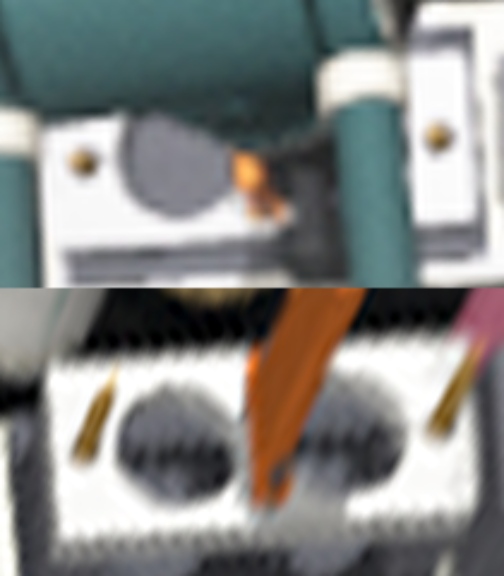

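The frame lies flat on the saddles, and both brass pins come through the holes at f2 top crop (83,162) and (437,138). Next is bottle a at about (0.605, -0.074).

Request:
{"name": "jog_arm", "arguments": {"increments": [[[-0.8,-0.1,0,0,0,0,1],[-0.9,-0.11,0,0,0,0,1],[-0.9,-0.11,0,0,0,0,1],[-0.9,-0.11,0,0,0,0,1],[-0.9,-0.11,0,0,0,0,1]]]}}

```text
time: 10.72
tool_pos: [0.6077, -0.0163, 0.2936]
tcp_rot: [2.145, 2.295, 0.0]
wrist_force: [0.2, 0.6, -0.5]
width: 0.999
grip_force: 0.0
```

Request:
{"name": "jog_arm", "arguments": {"increments": [[[-0.9,-0.11,0,0,0,0,1],[-0.75,-0.1,0,0,0,0,1],[-0.3,-0.03,0.3,0,0,0,1],[0,0,0.8,0,0,0,1],[0,0,0.8,0,0,0,1]]]}}

```text
time: 11.13
tool_pos: [0.6058, -0.0749, 0.237]
tcp_rot: [2.144, 2.292, 0.004]
wrist_force: [0.3, 0.6, -0.3]
width: 1.002
grip_force: 0.0
```

Request:
{"name": "jog_arm", "arguments": {"increments": [[[0,0,0.8,0,0,0,1],[0,0,0.8,0,0,0,1],[0,0,0.5,0,0,0,1],[0,0,0,0,0,0,1],[0,0,0,0,0,0,1]]]}}

```text
time: 11.55
tool_pos: [0.604, -0.0735, 0.1718]
tcp_rot: [-2.141, -2.296, 0.002]
wrist_force: [0.3, 0.3, 0.0]
width: 0.998
grip_force: 0.0
```

```bash
python3 -c "
from h import *
to((.605,-.074,.106),1.642)"
```

```text
t 11.55 tcp [ 0.604  -0.0735  0.1718] yaw 1.6405 tilt [ 0.001 -0.003 -1.   ] F [0.3 0.3 0. ] w 0.998 g 0.0 q [-0.16  0.25  1.87  0.    1.02 -0.23]
move units tool [-0.021  0.038  2.192]
turn z units -0.015
after turn, move units [-0.019  0.032  2.192]
```

Request:
{"name": "jog_arm", "arguments": {"increments": [[[0,0,0.7,0,0,0,1],[0,0,0.7,0,0,0,1],[0,0,0.5,0,0,0,1],[0,0,0.25,0,0,0,1],[0,0,0,0,0,0,1]]], "force": 30}}

```text
time: 11.97
tool_pos: [0.6046, -0.0739, 0.1081]
tcp_rot: [-2.141, -2.297, 0.001]
wrist_force: [-1.1, 0.1, -0.1]
width: 0.999
grip_force: 0.0
```

Request:
{"name": "jog_arm", "arguments": {"increments": [[[0,0,0,0,0,0,-1],[0,0,0,0,0,0,-1],[0,0,0,0,0,0,-1],[0,0,0,0,0,0,-1],[0,0,0,0,0,0,-1]]]}}

```text
time: 12.38
tool_pos: [0.6059, -0.0743, 0.1104]
tcp_rot: [2.14, 2.297, 0.002]
wrist_force: [-1.3, -0.1, 5.9]
width: 0.513
grip_force: 30.5
```

```bash
python3 -c "
from h import *
to((.605,-.074,.106),1.642)"
```

```text
t 12.38 tcp [ 0.6059 -0.0743  0.1104] yaw 1.6415 tilt [-0.001  0.002 -1.   ] F [-1.3 -0.1  5.9] w 0.513 g 30.455928197479807 q [-0.16  0.33  1.91 -0.    0.9  -0.23]
move units tool [ 0.013 -0.028  0.146]
turn z units -0.005
after turn, move units [ 0.013 -0.028  0.146]
```

Request:
{"name": "jog_arm", "arguments": {"increments": [[[0,0,-0.4,0,0,0,-1],[0,0,-0.8,0,0,0,-1],[0,0,-0.9,0,0,0,-1],[0,0,-0.9,0,0,0,-1],[0,0,-0.9,0,0,0,-1]]]}}

```text
time: 12.8
tool_pos: [0.6043, -0.0741, 0.2269]
tcp_rot: [-2.141, -2.298, 0.001]
wrist_force: [0.2, 0.7, -2.2]
width: 0.511
grip_force: 31.1
```

Request:
{"name": "jog_arm", "arguments": {"increments": [[[0.4,0.03,-0.7,0,0,0,-1],[0.8,0.05,-0.3,0,0,0,-1],[0.9,0.07,0,0,0,0,-1],[0.9,0.07,0,0,0,0,-1],[0.9,0.07,0,0,0,0,-1]]]}}

```text
time: 13.22
tool_pos: [0.605, 0.0441, 0.2567]
tcp_rot: [2.142, 2.297, 0.001]
wrist_force: [0.4, 0.5, -2.1]
width: 0.509
grip_force: 31.1
```

Request:
{"name": "jog_arm", "arguments": {"increments": [[[0.9,0.07,0,0,0,0,-1],[0.9,0.07,0,0,0,0,-1],[0.9,0.06,0,0,0,0,-1],[0.9,0.06,0,0,0,0,-1],[0.9,0.06,0,0,0,0,-1]]]}}

```text
time: 13.63
tool_pos: [0.6048, 0.1798, 0.256]
tcp_rot: [-2.141, -2.298, 0.0]
wrist_force: [0.1, 0.7, -1.5]
width: 0.515
grip_force: 31.1
```

Request:
{"name": "jog_arm", "arguments": {"increments": [[[0.7,0.04,0,0,0,0,-1],[0.2,0,0,0,0,0,-1],[0,0,0,0,0,0,-1],[0,0,0,0,0,0,-1],[0,0,0,0,0,0,-1]]]}}

```text
time: 14.05
tool_pos: [0.6045, 0.2045, 0.2556]
tcp_rot: [2.142, 2.298, -0.001]
wrist_force: [0.2, -1.0, -1.9]
width: 0.509
grip_force: 31.1
```

```bash
cat > bt.py <<'E'
from h import *
import sys
k=sys.argv[1]
I,D=viewer.read_camera("scene");cv2.imwrite(f"pics/scene{k}.png",I);np.save(f"scene{k}.npy",D)
s=read_state();t=np.array(s["tool_pos"]);c=t-[0,0,.06]
u,v=proj("scene",c);print("grasp px",round(u,1),round(v,1))
H=cv2.cvtColor(I,cv2.COLOR_BGR2HSV).astype(int)
u0,v0=int(u),int(v)
for r in range(v0-30,v0+50,5):
    q=H[r,u0-40:u0+40];m=(q[:,0]<22)&(q[:,1]>90)&(q[:,2]>25);w=np.where(m)[0]
    if len(w):print(r,u0-40+w.min(),u0-40+w.max(),len(w),end="; ")
cv2.imwrite(f"pics/b{k}.png",cv2.resize(I[v0-70:v0+80,u0-80:u0+80],None,fx=3,fy=3,interpolation=cv2.INTER_CUBIC))
E
python3 -c "
from h import *
to((.6054,.2067,.1604),1.642)"; python3 bt.py 3
```

```text
t 14.05 tcp [0.6045 0.2045 0.2556] yaw 1.6409 tilt [-0.001 -0.    -1.   ] F [ 0.2 -1.  -1.9] w 0.509 g 31.116026543313637 q [ 0.29  0.23  1.74 -0.    1.18  0.22]
move units tool [0.075 0.036 3.174]
turn z units -0.01
after turn, move units [0.072 0.035 3.174]
grasp px 223.0 184.0
174 215 222 8; 179 213 222 10; 184 214 222 9; 189 192 220 8; 194 215 220 6; 199 205 221 10; 204 212 230 15; 209 206 240 34; 214 207 261 37; 219 208 243 28; 224 236 244 9; 229 214 215 2;
```

View pics/b3.png

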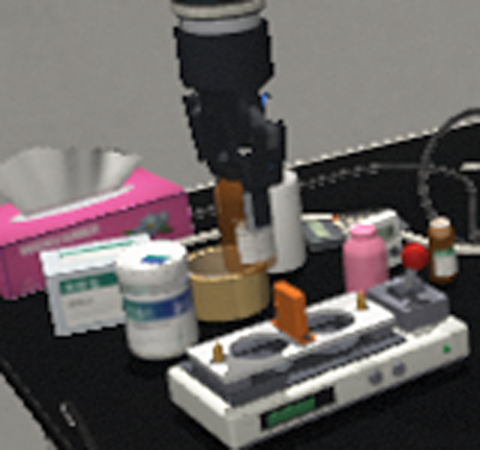

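The bottle hangs upright in the gripper at crop (245,225), over the left ring at (262,347).

```bash
python3 -c "
from h import *
for z in(.15,.17,.19):print(np.round(proj('scene',(.6045,.2045,z)),1),np.round(proj('scene',(.6045,.2075,z)),1))
I=cv2.imread('pics/scene3.png')
for r in(192,196,199,202):print(r,I[r,211:238].max(1).tolist())"
```

```text
[224.9 200.4] [223.9 200.7]
[224.1 193.3] [223.  193.6]
[223.2 186.1] [222.1 186.4]
192 [202, 188, 170, 148, 111, 69, 71, 74, 74, 98, 144, 156, 147, 155, 158, 138, 132, 148, 146, 135, 124, 109, 137, 172, 167, 163, 159]
196 [111, 137, 108, 127, 131, 107, 119, 130, 130, 130, 154, 179, 171, 167, 163, 157, 151, 151, 146, 136, 127, 115, 122, 151, 164, 160, 156]
199 [128, 131, 129, 128, 130, 113, 112, 118, 119, 118, 123, 153, 176, 171, 168, 166, 157, 153, 155, 145, 133, 119, 117, 141, 161, 157, 153]
202 [124, 126, 127, 130, 133, 124, 108, 112, 114, 115, 115, 113, 106, 104, 115, 124, 129, 133, 122, 89, 106, 112, 128, 153, 157, 155, 152]
```

Request:
{"name": "jog_arm", "arguments": {"increments": [[[0.07,0.03,0,0,0,0,-1],[0,0,0.5,0,0,0,-1],[0,0,0.5,0,0,0,-1],[0,0,0.4,0,0,0,-1],[0,0,0.3,0,0,0,-1]]]}}

```text
time: 14.52
tool_pos: [0.6049, 0.2068, 0.203]
tcp_rot: [-2.142, -2.297, 0.003]
wrist_force: [0.6, -0.2, -1.7]
width: 0.513
grip_force: 31.1
```

Request:
{"name": "jog_arm", "arguments": {"increments": [[[0,0,0.3,0,0,0,-1],[0,0,0.3,0,0,0,-1],[0,0,0.3,0,0,0,-1],[0,0,0.2,0,0,0,-1],[0,0,0.1,0,0,0,-1]]]}}

```text
time: 14.93
tool_pos: [0.6048, 0.2076, 0.1672]
tcp_rot: [-2.141, -2.298, 0.002]
wrist_force: [-0.4, 0.0, -1.5]
width: 0.513
grip_force: 31.1
```

Request:
{"name": "jog_arm", "arguments": {"increments": [[[0,0,0.06,0,0,0,-1],[0,0,0,0,0,0,-1],[0,0,0,0,0,0,-1],[0,0,0,0,0,0,-1],[0,0,0,0,0,0,-1]]]}}

```text
time: 15.35
tool_pos: [0.6057, 0.2078, 0.1675]
tcp_rot: [2.141, 2.298, 0.002]
wrist_force: [-0.2, 1.2, -2.5]
width: 0.51
grip_force: 31.1
```

```bash
python3 -c "
from h import *
to((.6054,.2067,.1604),1.642)"
```

```text
t 15.35 tcp [0.6057 0.2078 0.1675] yaw 1.6416 tilt [ 0.     0.001 -1.   ] F [-0.2  1.2 -2.5] w 0.51 g 31.129777968744747 q [0.29 0.31 1.81 0.   1.02 0.22]
move units tool [-0.037 -0.013  0.236]
turn z units -0.004
after turn, move units [-0.037 -0.013  0.236]
```

Request:
{"name": "jog_arm", "arguments": {"increments": [[[-0.03,0,0.08,0,0,0,-1],[0,0,0.08,0,0,0,-1],[0,0,0.05,0,0,0,-1],[0,0,0,0,0,0,-1],[0,0,0,0,0,0,-1]]]}}

```text
time: 15.77
tool_pos: [0.6054, 0.2068, 0.1605]
tcp_rot: [2.142, 2.299, 0.0]
wrist_force: [0.6, 0.1, -0.9]
width: 0.511
grip_force: 31.2
```

```bash
python3 -c "
from h import *
to((.6054,.2067,.1604),1.642)"
```

```text
t 15.77 tcp [0.6054 0.2068 0.1605] yaw 1.6415 tilt [ 0.  0. -1.] F [ 0.6  0.1 -0.9] w 0.511 g 31.228406033478677 q [0.29 0.32 1.81 0.   1.01 0.22]
move units tool [-0.002 -0.001  0.004]
turn z units -0.005
after turn, move units [-0.002 -0.001  0.004]
```

Request:
{"name": "jog_arm", "arguments": {"increments": [[[0,0,0.03,0,0,0,-1],[0,0,0,0,0,0,-1],[0,0,0,0,0,0,-1],[0,0,0,0,0,0,0.6],[0,0,0,0,0,0,0.6]]]}}

```text
time: 16.18
tool_pos: [0.6056, 0.2068, 0.1595]
tcp_rot: [2.141, 2.298, 0.001]
wrist_force: [0.4, 0.0, 0.3]
width: 0.776
grip_force: 0.0
```

Request:
{"name": "jog_arm", "arguments": {"increments": [[[0,0,0,0,0,0,0.6],[0,0,0,0,0,0,0.6],[0,0,0,0,0,0,0.6],[0,0,-0.3,0,0,0,0.6],[0,0,-0.6,0,0,0,0.6]]]}}

```text
time: 16.6
tool_pos: [0.6036, 0.2062, 0.1842]
tcp_rot: [-2.14, -2.296, 0.008]
wrist_force: [-0.5, 0.4, -0.3]
width: 0.796
grip_force: 0.0
```

Request:
{"name": "jog_arm", "arguments": {"increments": [[[0,0,-0.9,0,0,0,0.6],[0,0,-0.9,0,0,0,0.6],[0,0,-0.8,0,0,0,0.6],[0,0,-0.5,0,0,0,0.6],[0,0,0,0,0,0,0.6]]]}}

```text
time: 17.02
tool_pos: [0.6077, 0.2075, 0.2856]
tcp_rot: [2.138, 2.295, 0.013]
wrist_force: [0.4, -0.3, 0.7]
width: 0.804
grip_force: 0.0
```

```bash
python3 -c "
from h import *
to((.423,-.084,.25),1.642)"; python3 bt.py 4
```

```text
t 17.02 tcp [0.6077 0.2075 0.2856] yaw 1.6415 tilt [ 0.002  0.009 -1.   ] F [ 0.4 -0.3  0.7] w 0.804 g 0.0 q [0.29 0.21 1.7  0.   1.22 0.22]
move units tool [-9.26  -6.838  1.106]
turn z units -0.004
after turn, move units [-9.254 -6.832  1.187]
grasp px 220.3 174.0
189 192 192 1; 199 205 229 9; 209 206 240 35; 214 207 243 37; 219 208 243 36;
```

View pics/b4.png

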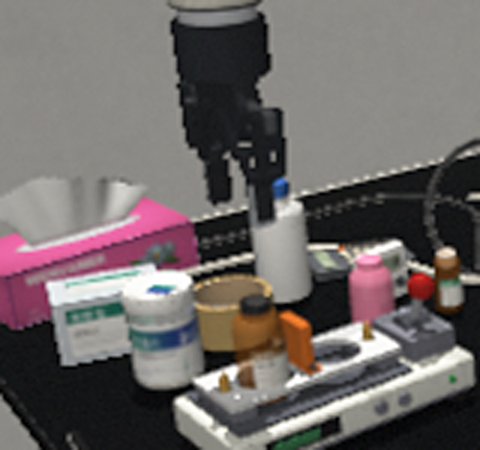

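Bottle a stands upright in the left ring at crop (262,345). Now bottle b.

Request:
{"name": "jog_arm", "arguments": {"increments": [[[-0.4,-0.3,0,0,0,0,0.6],[-0.7,-0.52,0,0,0,0,0.6],[-0.75,-0.55,0,0,0,0,0.6],[-0.75,-0.55,0,0,0,0,0.6],[-0.75,-0.55,0,0,0,0,0.6]]]}}

```text
time: 17.48
tool_pos: [0.5368, 0.1004, 0.2773]
tcp_rot: [-2.139, -2.298, 0.004]
wrist_force: [0.3, -0.7, -0.6]
width: 0.802
grip_force: 0.0
```

Request:
{"name": "jog_arm", "arguments": {"increments": [[[-0.75,-0.55,0,0,0,0,0.6],[-0.75,-0.55,0,0,0,0,0.6],[-0.75,-0.55,0,0,0,0,0.6],[-0.75,-0.55,0,0,0,0,0.6],[-0.75,-0.55,0,0,0,0,0.6]]]}}

```text
time: 17.9
tool_pos: [0.4623, -0.0176, 0.2776]
tcp_rot: [-2.139, -2.297, 0.003]
wrist_force: [1.5, -1.5, 0.2]
width: 0.802
grip_force: 0.0
```

Request:
{"name": "jog_arm", "arguments": {"increments": [[[-0.75,-0.55,0,0,0,0,0.6],[-0.75,-0.55,0,0,0,0,0.6],[-0.5,-0.4,0,0,0,0,0.6],[-0.15,-0.1,0.3,0,0,0,0.6],[0,0,0.5,0,0,0,0.6]]]}}

```text
time: 18.32
tool_pos: [0.4206, -0.0856, 0.2553]
tcp_rot: [2.143, 2.295, 0.001]
wrist_force: [0.6, -0.7, -0.8]
width: 0.798
grip_force: 0.0
```

Request:
{"name": "jog_arm", "arguments": {"increments": [[[0,0,0.5,0,0,0,0.6],[0,0,0,0,0,0,0.6],[0,0,0,0,0,0,0.6],[0,0,0,0,0,0,0.6],[0,0,0,0,0,0,0.6]]]}}

```text
time: 18.73
tool_pos: [0.4215, -0.0843, 0.2411]
tcp_rot: [2.14, 2.299, 0.001]
wrist_force: [0.5, 0.2, 0.4]
width: 0.799
grip_force: 0.0
```

```bash
python3 -c "
from h import *
to((.423,-.084,.108),1.642)"
```

```text
t 18.73 tcp [ 0.4215 -0.0843  0.2411] yaw 1.6421 tilt [-0.     0.001 -1.   ] F [0.5 0.2 0.4] w 0.799 g 0.0 q [-0.26 -0.16  2.17  0.    1.13 -0.33]
move units tool [0.006 0.047 4.436]
turn z units 0.001
after turn, move units [0.006 0.05  4.436]
```

Request:
{"name": "jog_arm", "arguments": {"increments": [[[0,0.05,0.5,0,0,0,0.6],[0,0,0.8,0,0,0,0.6],[0,0,0.8,0,0,0,0.6],[0,0,0.7,0,0,0,0.6],[0,0,0.6,0,0,0,0.6]]]}}

```text
time: 19.15
tool_pos: [0.4228, -0.0842, 0.1381]
tcp_rot: [2.14, 2.299, 0.001]
wrist_force: [-0.6, -0.3, 0.3]
width: 0.799
grip_force: 0.0
```

Request:
{"name": "jog_arm", "arguments": {"increments": [[[0,0,0.5,0,0,0,0.6],[0,0,0.4,0,0,0,0.6],[0,0,0.1,0,0,0,0.6],[0,0,0,0,0,0,0.6],[0,0,0,0,0,0,0.6]]]}}

```text
time: 19.57
tool_pos: [0.4232, -0.0844, 0.1094]
tcp_rot: [2.14, 2.298, 0.001]
wrist_force: [0.2, 0.5, 0.7]
width: 0.803
grip_force: 0.0
```

Request:
{"name": "jog_arm", "arguments": {"increments": [[[0,0,0,0,0,0,-1],[0,0,0,0,0,0,-1],[0,0,0,0,0,0,-1],[0,0,0,0,0,0,-1],[0,0,0,0,0,0,-1]]]}}

```text
time: 19.98
tool_pos: [0.4235, -0.0846, 0.1099]
tcp_rot: [2.14, 2.297, 0.002]
wrist_force: [-1.3, 0.3, 6.5]
width: 0.501
grip_force: 31.1
```

```bash
python3 -c "
from h import *
to((.6103,.1369,.26),1.642)"
```

```text
t 19.98 tcp [ 0.4235 -0.0846  0.1099] yaw 1.6415 tilt [-0.001  0.002 -1.   ] F [-1.3  0.3  6.5] w 0.501 g 31.136248593684286 q [-0.25  0.02  2.28  0.    0.84 -0.33]
move units tool [ 6.923  6.744 -4.991]
turn z units -0.005
after turn, move units [ 6.923  6.736 -5.002]
```

Request:
{"name": "jog_arm", "arguments": {"increments": [[[0,0,-0.4,0,0,0,-1],[0,0,-0.8,0,0,0,-1],[0,0,-0.9,0,0,0,-1],[0,0,-0.9,0,0,0,-1],[0,0,-0.9,0,0,0,-1]]]}}

```text
time: 20.4
tool_pos: [0.4218, -0.0842, 0.2265]
tcp_rot: [-2.141, -2.298, 0.001]
wrist_force: [0.8, 0.2, -0.7]
width: 0.5
grip_force: 31.1
```

Request:
{"name": "jog_arm", "arguments": {"increments": [[[0,0,-0.9,0,0,0,-1],[0.35,0.35,-0.6,0,0,0,-1],[0.65,0.65,0,0,0,0,-1],[0.7,0.7,0,0,0,0,-1],[0.7,0.7,0,0,0,0,-1]]]}}

```text
time: 20.82
tool_pos: [0.4898, -0.0068, 0.2715]
tcp_rot: [2.142, 2.296, 0.002]
wrist_force: [-0.6, 0.5, -0.1]
width: 0.5
grip_force: 31.1
```

Request:
{"name": "jog_arm", "arguments": {"increments": [[[0.7,0.7,0,0,0,0,-1],[0.7,0.7,0,0,0,0,-1],[0.7,0.7,0,0,0,0,-1],[0.7,0.7,0,0,0,0,-1],[0.7,0.7,0,0,0,0,-1]]]}}

```text
time: 21.23
tool_pos: [0.5869, 0.1059, 0.2702]
tcp_rot: [-2.141, -2.299, 0.001]
wrist_force: [-0.1, -0.4, -0.7]
width: 0.498
grip_force: 31.1
```

Request:
{"name": "jog_arm", "arguments": {"increments": [[[0.6,0.5,0,0,0,0,-1],[0.35,0.25,0,0,0,0,-1],[0,0,0,0,0,0,-1],[0,0,0,0,0,0,-1],[0,0,0,0,0,0,-1]]]}}

```text
time: 21.65
tool_pos: [0.606, 0.1339, 0.2702]
tcp_rot: [-2.141, -2.298, 0.002]
wrist_force: [1.0, 0.6, -0.6]
width: 0.499
grip_force: 31.0
```

```bash
python3 -c "
from h import *
to((.6103,.1369,.16),1.642)"; python3 bt.py 5; python3 -c "
from h import *
t=read_state()['tool_pos']
for z in(.19,.2,.21):print(np.round(proj('scene',(t[0],t[1],z)),1))
I=cv2.imread('pics/scene5.png');u,v=proj('scene',(t[0],t[1],.19));v=int(v)
for r in(v-6,v-3,v,v+3):print(r,int(u)-16,I[r,int(u)-16:int(u)+17].max(1).tolist())"
```

```text
t 21.65 tcp [0.606  0.1339 0.2702] yaw 1.6414 tilt [-0.001 -0.001 -1.   ] F [ 1.   0.6 -0.6] w 0.499 g 31.049548921873793 q [ 0.18  0.19  1.76 -0.    1.2   0.11]
move units tool [0.092 0.154 3.673]
turn z units -0.006
after turn, move units [0.089 0.149 3.673]
grasp px 247.0 172.3
162 239 246 8; 167 238 246 9; 172 239 247 9; 182 256 256 1; 187 256 256 1; 192 243 285 10; 197 207 285 21; 202 206 285 14; 207 206 237 24; 212 206 263 41; 217 207 243 37; [247.7 179.5]
[247.4 176. ]
[247.  172.4]
173 231 [216, 209, 203, 202, 222, 232, 227, 191, 82, 81, 83, 85, 86, 90, 88, 89, 80, 88, 117, 94, 30, 31, 33, 31, 32, 37, 34, 22, 24, 23, 25, 21, 23]
176 231 [217, 223, 211, 189, 183, 176, 169, 144, 108, 103, 92, 89, 90, 91, 91, 93, 84, 87, 117, 103, 58, 25, 22, 32, 44, 46, 39, 22, 24, 24, 23, 22, 22]
179 231 [186, 184, 182, 179, 174, 167, 156, 137, 131, 152, 165, 173, 177, 180, 181, 181, 181, 173, 151, 128, 120, 123, 125, 111, 70, 42, 21, 21, 25, 24, 25, 25, 22]
182 231 [183, 183, 180, 178, 174, 168, 163, 155, 141, 139, 153, 161, 166, 170, 171, 171, 170, 172, 167, 158, 157, 149, 143, 130, 94, 45, 25, 19, 20, 24, 22, 22, 21]
```

Request:
{"name": "jog_arm", "arguments": {"increments": [[[0.09,0.14,0,0,0,0,-1],[0,0,0.4,0,0,0,-1],[0,0,0.5,0,0,0,-1],[0,0,0.4,0,0,0,-1],[0,0,0.3,0,0,0,-1]]]}}

```text
time: 22.12
tool_pos: [0.6099, 0.1372, 0.2203]
tcp_rot: [-2.141, -2.297, 0.003]
wrist_force: [0.2, 0.2, -0.8]
width: 0.499
grip_force: 31.1
```

Request:
{"name": "jog_arm", "arguments": {"increments": [[[0,0,0.3,0,0,0,-1],[0,0,0.3,0,0,0,-1],[0,0,0.3,0,0,0,-1],[0,0,0,0,0,0,-1],[0,0,0,0,0,0,-1]]]}}

```text
time: 22.53
tool_pos: [0.6105, 0.1376, 0.1948]
tcp_rot: [-2.141, -2.298, 0.002]
wrist_force: [0.7, 0.5, -1.1]
width: 0.497
grip_force: 31.1
```

```bash
python3 -c "
from h import *
to((.6103,.1369,.16),1.642)"
```

```text
t 22.53 tcp [0.6105 0.1376 0.1948] yaw 1.6415 tilt [-0.    -0.001 -1.   ] F [ 0.7  0.5 -1.1] w 0.497 g 31.05953729362227 q [0.18 0.26 1.82 0.   1.06 0.11]
move units tool [-0.024 -0.007  1.158]
turn z units -0.004
after turn, move units [-0.024 -0.009  1.158]
```

Request:
{"name": "jog_arm", "arguments": {"increments": [[[-0.02,0,0.25,0,0,0,-1],[0,0,0.25,0,0,0,-1],[0,0,0.2,0,0,0,-1],[0,0,0.15,0,0,0,-1],[0,0,0,0,0,0,-1]]]}}

```text
time: 22.95
tool_pos: [0.61, 0.1369, 0.1684]
tcp_rot: [-2.14, -2.297, 0.003]
wrist_force: [0.5, -0.0, -2.1]
width: 0.499
grip_force: 31.1
```

Request:
{"name": "jog_arm", "arguments": {"increments": [[[0,0,0.1,0,0,0,-1],[0,0,0.08,0,0,0,-1],[0,0,0.05,0,0,0,-1],[0,0,0,0,0,0,-1],[0,0,0,0,0,0,-1]]]}}

```text
time: 23.37
tool_pos: [0.611, 0.1371, 0.1632]
tcp_rot: [2.141, 2.299, 0.0]
wrist_force: [0.4, -0.4, -1.0]
width: 0.496
grip_force: 31.1
```

```bash
python3 -c "
from h import *
to((.6103,.1369,.16),1.642)"
```

```text
t 23.37 tcp [0.611  0.1371 0.1632] yaw 1.6415 tilt [ 0.  0. -1.] F [ 0.4 -0.4 -1. ] w 0.496 g 31.068333329167217 q [0.18 0.29 1.84 0.   1.01 0.11]
move units tool [-0.005 -0.023  0.108]
turn z units -0.004
after turn, move units [-0.005 -0.023  0.108]
```

Lower the last 3 mm, release and lift.

Request:
{"name": "jog_arm", "arguments": {"increments": [[[0,-0.02,0.05,0,0,0,-1],[0,0,0.05,0,0,0,-1],[0,0,0.02,0,0,0,-1],[0,0,0,0,0,0,-1],[0,0,0,0,0,0,-1]]]}}

```text
time: 23.78
tool_pos: [0.6105, 0.1371, 0.1601]
tcp_rot: [2.141, 2.298, 0.0]
wrist_force: [-0.7, 0.7, 2.6]
width: 0.5
grip_force: 31.4
```

```bash
python3 -c "
from h import *
to((.6103,.1369,.16),1.642)"
```

```text
t 23.78 tcp [0.6105 0.1371 0.1601] yaw 1.6415 tilt [ 0.  0. -1.] F [-0.7  0.7  2.6] w 0.5 g 31.350228177616373 q [0.18 0.3  1.85 0.   1.   0.11]
move units tool [-0.007 -0.006  0.002]
turn z units -0.004
after turn, move units [-0.007 -0.006  0.002]
```

Request:
{"name": "jog_arm", "arguments": {"increments": [[[0,0,0,0,0,0,0.6],[0,0,0,0,0,0,0.6],[0,0,0,0,0,0,0.6],[0,0,0,0,0,0,0.6],[0,0,0,0,0,0,0.6]]]}}

```text
time: 24.2
tool_pos: [0.6103, 0.137, 0.1594]
tcp_rot: [-2.141, -2.299, 0.0]
wrist_force: [-0.4, -0.1, 0.3]
width: 0.799
grip_force: 0.0
```

Request:
{"name": "jog_arm", "arguments": {"increments": [[[0,0,-0.3,0,0,0,0.6],[0,0,-0.7,0,0,0,0.6],[0,0,-0.9,0,0,0,0.6],[0,0,-0.9,0,0,0,0.6],[0,0,-0.9,0,0,0,0.6]]]}}

```text
time: 24.62
tool_pos: [0.6101, 0.137, 0.2722]
tcp_rot: [-2.141, -2.299, 0.0]
wrist_force: [0.7, 0.6, 0.1]
width: 0.798
grip_force: 0.0
```

Request:
{"name": "jog_arm", "arguments": {"increments": [[[-0.5,-0.4,-0.6,0,0,0,0.6],[-0.8,-0.7,0,0,0,0,-1],[-0.8,-0.8,0,0,0,0,-1],[-0.6,-0.5,0,0,0,0,-1],[-0.13,-0.16,0,0,0,0,-1]]]}}

```text
time: 25.03
tool_pos: [0.5378, 0.0447, 0.2894]
tcp_rot: [2.143, 2.296, -0.002]
wrist_force: [0.8, -0.6, 0.2]
width: 0.236
grip_force: 0.0
```

Request:
{"name": "jog_arm", "arguments": {"increments": [[[0,0,0,0,0,0,-1],[0,0,0,0,0,0,-1],[0,0,0,0,0,0,-1],[0,0,0,0,0,0,-1],[0,0,0,0,0,0,-1]]]}}

```text
time: 25.45
tool_pos: [0.5403, 0.0477, 0.2885]
tcp_rot: [-2.14, -2.3, -0.0]
wrist_force: [0.2, 0.1, -0.2]
width: 0.0
grip_force: 0.0
```

```bash
cat > ck.py <<'E'
from h import *
import sys
k=sys.argv[1]
for n in("scene","top"):
    I,D=viewer.read_camera(n);cv2.imwrite(f"pics/{n}{k}.png",I)
    H=cv2.cvtColor(I,cv2.COLOR_BGR2HSV).astype(int);h,s,v=H[...,0],H[...,1],H[...,2]
    P=cloud(n,D);B=(abs(P[...,0]-.62)<.07)&(P[...,1]>.02)&(P[...,1]<.27)
    m=((h<6)|(h>174))&(s>170)&(v>110)&B&(P[...,2]>.08)
    print(n,"red",[(int(a),b,c) for a,b,c in comps(m,5)[0]],P[m].mean(0).round(4) if m.any() else None)
    for nm,c in(("L",(.6054,.2067)),("R",(.6103,.1369))):
        q=(np.hypot(P[...,0]-c[0],P[...,1]-c[1])<.03)&(P[...,2]>.132)&(P[...,2]<.15)
        print(n,nm,"cap",q.sum(),P[q].mean(0).round(4) if q.any() else None)
E
python3 -c "
from h import *
to((.54,.047,.168),1.642)"; python3 ck.py 6
```

```text
t 25.45 tcp [0.5403 0.0477 0.2885] yaw 1.6426 tilt [ 0. -0. -1.] F [ 0.2  0.1 -0.2] w 0.0 g 0.0 q [ 0.04  0.02  1.91  0.    1.21 -0.03]
move units tool [-0.024 -0.013  4.016]
turn z units 0.006
after turn, move units [-0.023 -0.013  4.016]
scene red [(49, np.float64(279.57), np.float64(198.67))] [0.5912 0.0498 0.1161]
scene L cap 67 [0.5986 0.2091 0.1384]
scene R cap 60 [0.6043 0.1396 0.1385]
top red [] None
top L cap 52 [0.6055 0.2069 0.14  ]
top R cap 0 None
```

Both caps measure centred in their rings. Now I'll lower beside the lever and push.

Request:
{"name": "jog_arm", "arguments": {"increments": [[[-0.1,0,0.5,0,0,0,-1],[0,0,0.9,0,0,0,-1],[0,0,0.9,0,0,0,-1],[0,0,0.9,0,0,0,-1],[0,0,0.8,0,0,0,-1]]]}}

```text
time: 25.97
tool_pos: [0.5397, 0.0442, 0.167]
tcp_rot: [-2.141, -2.299, 0.001]
wrist_force: [0.5, 0.0, -0.7]
width: -0.001
grip_force: 0.0
```

Request:
{"name": "jog_arm", "arguments": {"increments": [[[0,0,0,0,0,0,-1],[0,0,0,0,0,0,-1],[0,0.2,0,0,0,0,-1],[0,0.2,0,0,0,0,-1],[0,0.2,0,0,0,0,-1]]]}}

```text
time: 26.38
tool_pos: [0.5602, 0.0454, 0.171]
tcp_rot: [2.139, 2.296, 0.005]
wrist_force: [0.6, 1.1, 0.6]
width: -0.003
grip_force: 0.0
```

Request:
{"name": "jog_arm", "arguments": {"increments": [[[0,0.2,0,0,0,0,-1],[0,0.2,0,0,0,0,-1],[0,0.2,0,0,0,0,-1],[0,0.2,0,0,0,0,-1],[0,0.2,0,0,0,0,-1]]]}}

```text
time: 26.8
tool_pos: [0.5881, 0.0474, 0.1685]
tcp_rot: [-2.141, -2.298, 0.001]
wrist_force: [-2.4, -0.1, 1.8]
width: -0.0
grip_force: 1.0
```

Request:
{"name": "jog_arm", "arguments": {"increments": [[[0,0.2,0,0,0,0,-1],[0,0.2,0,0,0,0,-1],[0,0.2,0,0,0,0,-1],[0,0,0,0,0,0,-1],[0,0,0,0,0,0,-1]]]}}

```text
time: 27.22
tool_pos: [0.6064, 0.0487, 0.1685]
tcp_rot: [2.141, 2.298, 0.001]
wrist_force: [-0.6, -0.2, -0.1]
width: -0.003
grip_force: 0.0
```

```bash
python3 -c "
from h import *
to((.613,.05,.168),1.642)"; python3 ck.py 7
```

```text
t 27.22 tcp [0.6064 0.0487 0.1685] yaw 1.6416 tilt [-0.     0.001 -1.   ] F [-0.6 -0.2 -0.1] w -0.003 g 0.0 q [ 0.04  0.26  1.88  0.    1.01 -0.03]
move units tool [0.029 0.222 0.017]
turn z units -0.004
after turn, move units [0.029 0.222 0.016]
scene red [(15, np.float64(270.47), np.float64(195.13))] [0.6293 0.057  0.1163]
scene L cap 63 [0.5986 0.2089 0.139 ]
scene R cap 57 [0.6041 0.1393 0.1389]
top red [] None
top L cap 52 [0.6048 0.2074 0.1409]
top R cap 0 None
```

Request:
{"name": "jog_arm", "arguments": {"increments": [[[0,0.1,0,0,0,0,-1],[0,0.1,0,0,0,0,-1],[0,0.05,0,0,0,0,-1],[0,0,0,0,0,0,-1],[0,0,0,0,0,0,-1]]]}}

```text
time: 27.73
tool_pos: [0.6132, 0.0492, 0.1684]
tcp_rot: [-2.141, -2.299, 0.0]
wrist_force: [-0.5, 0.4, -0.5]
width: -0.001
grip_force: 0.4
```

Request:
{"name": "jog_arm", "arguments": {"increments": [[[0,0.05,0,0,0,0,-1],[0,0.05,0,0,0,0,-1],[0,0,0,0,0,0,-1],[0,0,0,0,0,0,-1],[0,0,0,0,0,0,-1]]]}}

```text
time: 28.15
tool_pos: [0.6152, 0.0493, 0.1682]
tcp_rot: [-2.14, -2.297, 0.003]
wrist_force: [-5.0, -0.1, 0.6]
width: 0.001
grip_force: 2.6
```

The force has risen to 5 N, so the lever is at its stop. I'll back off and check.

Request:
{"name": "jog_arm", "arguments": {"increments": [[[0,-0.2,0,0,0,0,-1],[0,-0.8,0,0,0,0,-1],[0,-0.9,0,0,0,0,-1],[0,-0.9,0,0,0,0,-1],[0,0,-0.6,0,0,0,-1]]]}}

```text
time: 28.57
tool_pos: [0.5238, 0.0431, 0.181]
tcp_rot: [-2.135, -2.292, 0.015]
wrist_force: [-1.4, 0.3, -1.0]
width: -0.002
grip_force: 0.0
```

Request:
{"name": "jog_arm", "arguments": {"increments": [[[-0.3,-0.5,-0.9,0,0,0,-1],[-0.6,-0.5,-0.9,0,0,0,-1],[-0.9,0,-0.9,0,0,0,-1],[-0.9,0,-0.9,0,0,0,-1],[-0.9,0,0,0,0,0,-1]]]}}

```text
time: 28.98
tool_pos: [0.5135, -0.0679, 0.3024]
tcp_rot: [2.132, 2.291, 0.013]
wrist_force: [1.0, -0.2, 0.4]
width: 0.001
grip_force: 0.0
```

Request:
{"name": "jog_arm", "arguments": {"increments": [[[-0.9,0,0,0,0,0,-1],[-0.9,0,0,0,0,0,-1],[-0.5,0,0,0,0,0,-1],[0,0,0,0,0,0,-1],[0,0,0,0,0,0,-1]]]}}

```text
time: 29.4
tool_pos: [0.5154, -0.1359, 0.2951]
tcp_rot: [2.143, 2.295, 0.002]
wrist_force: [-0.7, 0.3, -0.4]
width: 0.001
grip_force: 0.0
```

```bash
python3 ck.py 8; python3 fr.py 8 .068 | grep -E "hole|outer [0-9]{4}"; python3 - <<'E'
from h import *
print(read_state()["tool_pos"])
x0=np.array([.6166,.047])
for a in(.5,.35): 
    p=np.r_[x0+.05*np.sin(a)*np.array([.9975,.07]),.065+.05*np.cos(a)];print(a,p.round(4),np.round(proj("scene",p),1),np.round(proj("top",p),1))
A=cv2.imread("pics/top0.png").astype(int);B=cv2.imread("pics/top8.png").astype(int)
for nm,(c0,c1,r0,r1) in dict(usb=(310,335,203,218),marker=(295,336,240,255),drop=(317,332,142,160)).items():print(nm,abs(A-B)[r0:r1,c0:c1].mean().round(1))
E
```

```text
scene red [(42, np.float64(271.1), np.float64(195.07))] [0.6339 0.0525 0.1138]
scene L cap 64 [0.5985 0.2087 0.1388]
scene R cap 59 [0.6043 0.1397 0.1389]
top red [(21, np.float64(291.81), np.float64(174.14))] [0.6394 0.047  0.1195]
top L cap 51 [0.6055 0.2074 0.1395]
top R cap 51 [0.6106 0.138  0.1402]
top outer 22045.0 cen [0.6082 0.1663] rect [0.6105 0.17  ] [119. 198.] 90.0
top hole 87.0 cen [0.5548 0.2352] rect [0.555 0.235] [ 4. 28.] 90.0
top hole 43.5 cen [0.5595 0.1724] rect [0.5595 0.172 ] [ 3. 16.] 90.0
top hole 1097.0 cen [0.5669 0.1708] rect [0.5669 0.1665] [ 10. 168.] 85.91
top hole 76.5 cen [0.6131 0.0979] rect [0.6133 0.0977] [10.  9.] 45.0
top hole 5695.0 cen [0.6081 0.1752] rect [0.608  0.1805] [141.  58.] -0.0
top hole 71.5 cen [0.6445 0.2237] rect [0.6445 0.2235] [ 3. 25.] 90.0
top hole 78.0 cen [0.6498 0.15  ] rect [0.65  0.151] [28.  4.] -0.0
top hole 46.5 cen [0.6549 0.0906] rect [0.655  0.0915] [13.  6.] 0.0
scene outer 10975.0 cen [0.6049 0.1799] rect [0.6145 0.18  ] [111. 200.] 90.0
scene hole 403.0 cen [0.6055 0.1181] rect [0.6056 0.1175] [13. 51.] 20.38
scene hole 304.5 cen [0.6144 0.2408] rect [0.6162 0.2406] [11. 39.] 18.43
[ 0.51515708 -0.13467229  0.29475303]
0.5 [0.6405 0.0487 0.1089] [271.2 195.6] [291.6 174.2]
0.35 [0.6337 0.0482 0.112 ] [272.5 195.3] [291.6 175.9]
usb 39.6
marker 34.1
drop 3.0
```

```bash
python3 -c "
from h import *
print(bot.finish_job())"
```

```text
the job is handed in; nothing more can be done
None
```

The job is handed in, at about 30 s on the robot clock: the frame is flat on both pins and saddles, both brown bottles stand centred in its rings, and the lever is fully over, but the verdict wasn't shown and my last check for moved items couldn't see the USB stick or marker behind the arm.

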